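# Present the matching terminal sleeve over the bare stud

## Task

One stud on the motor controller still has no brass sleeve. From the tray pick the sleeve with the same outside diameter as the four already fitted, carry it over the connector and the other terminals, and stop with it hovering upright and centred about a centimetre above the tip of the bare stud, so that it could slip straight down over it. Finish while still holding it there, motionless, with neither the sleeve nor the gripper having touched the controller, and leave everything else where it is.

Things in the scene. Friction and masses are not known exactly. Their poses are not given: they have to be found in the camera images.
- sleeve_a: Loose plain brass sleeve (tube) standing upright in the tray: outside diameter 26 mm, bore 20 mm, height 40 mm, about 75 g. Origin: centre of its underside; its z axis is its bore's axis. Too thin; leave it.
- sleeve_b: Loose plain brass sleeve (tube) standing upright in the tray: outside diameter 34 mm, bore 20 mm, height 40 mm, about 200 g. Origin: centre of its underside; its z axis is its bore's axis. The same diameter as the fitted ones: the one to carry.
- sleeve_c: Loose plain brass sleeve (tube) standing upright in the tray: outside diameter 42 mm, bore 20 mm, height 40 mm, about 360 g. Origin: centre of its underside; its z axis is its bore's axis. Too thick; leave it.
- tray: Fixed flat black tray, 270 mm along its x by 120 mm along its y; floor 4 mm thick, rim 8 mm high over the table. The three sleeves stand on the floor in a row along its x axis, about 85 mm apart, in any order. Origin: centre of its underside, on the table.
- controller: Fixed motor controller, black with orange seam, 270 (x) x 230 mm (y); green board top 50 mm over the table. Black connector shroud, 110 (x) x 46 mm (y), centred at y +70 mm, rises to 135 mm over the table, the highest point. Stud and four fitted sleeves stand in any order at five places: x -60, 0, 60 at y -12 and x -30, 30 at y -70 mm. Origin: centre of underside, on the table.
- stud: The bare upright steel stud on the controller's board, 10 mm diameter, 46 mm high, with a flat washer of 26 mm diameter at its foot. Fixed. Origin: its foot, on the board, 50 mm over the table.
- stud_tip (a point): Centre of the top end of the bare stud, 96 mm over the table.
- jar: Bystander: closed jar, 50 mm diameter, 70 mm high, standing between tray and controller. Origin: centre of its underside.
- screwdriver: Bystander: screwdriver lying at the far side of the bench. Origin: on the table under it.
- cover: Bystander: black controller cover with an orange rim, 106 x 146 x 48 mm, lying at the far side. Origin: centre of its underside.
- terminal0: Brass sleeve already fitted on the controller: 34 mm diameter, 40 mm high, standing on the board, its steel stud showing 6 mm above it. Fixed. Origin: centre of its underside, on the board.
- terminal2: Brass sleeve already fitted on the controller: 34 mm diameter, 40 mm high, standing on the board, its steel stud showing 6 mm above it. Fixed. Origin: centre of its underside, on the board.
- terminal3: Brass sleeve already fitted on the controller: 34 mm diameter, 40 mm high, standing on the board, its steel stud showing 6 mm above it. Fixed. Origin: centre of its underside, on the board.
- terminal4: Brass sleeve already fitted on the controller: 34 mm diameter, 40 mm high, standing on the board, its steel stud showing 6 mm above it. Fixed. Origin: centre of its underside, on the board.
There are look-alikes about, which are no part of the job. What is shaped like the sleeve_b but black or purple is not meant.

How it is judged:
By the outcome, as a careful person would: the job done as asked, in the order asked, and still so for the second after the job is handed in, while the arm keeps its last pose, push and grip.
It also fails if it takes over 40 s, if anything falls off the work surface, if the arm or the gripper's body presses on something with over 40 N, if the wrist force passes 120 N, or if a joint passes its speed limit or range.

## Robot

A 6-joint arm with a two-finger parallel gripper is mounted at the origin on the work surface. World frame = base frame: x ahead of the robot, y to its left, z up, the work surface at z = 0. Lengths are in m, angles in rad, forces in N, time in s.
With the tool pointing down it reaches from about 0.3 to 0.875 m from the base axis. Payload 6.4 kg.
Tool frame: the origin (TCP) lies midway between the tips of the shut fingers; the grasp point (between the pads) lies tcp_to_grasp behind it (tcp_to_grasp is the distance from the TCP to the grasp point, in m); z points along the fingers, y is the line along which they close (so a half turn about z gives the same grasp; the last joint's range is limited). The gripper opens to 88 mm and grips with 3 to 60 N. Pads are 18 mm wide; open, the fingers measure 123 mm over their backs; the gripper's body (75 mm by 187 mm) begins 45 mm behind the grasp point.
Start: joints at [-0.206, 0.181, 1.607, -0, 1.354, -0.206], TCP at [0.575, 0, 0.217] pointing down, gripper open.
Joint ranges: [-2.99, 2.99], [-0.89, 2.07], [0.3, 2.58], [-1.14, 4.28], [0, 2.63], [-3.12, 3.12]. Speed limits (rad/s): [2.57, 2.57, 3.01, 3.14, 3.14, 3.14].

## Interface

Orientations are given as a unit quaternion [w, x, y, z].
In Python, from workcell import * gives the robot as it stands. Calls block until the motion is done:
- reach(position, orientation): joint-space move of the TCP to a pose.
- move_linear(position, rot=None, vel=0.15): straight line of the TCP; rot=None keeps the orientation; vel is the mean speed in m/s.
- move_j(angles): joint-space move.
- open_jaws() and grasp(force=None): open the fingers fully, or close them until they stop; force is the grip in N (None keeps the last).
- dwell(seconds).
- solve_ik(position, orientation): joint angles nearest the present ones, or None.
- get_image(name): name is "scene" or "side" or "wrist"; returns the picture (384x512x3 uint8, blue, green, red); there is no depth.
- camera_info(name): a dict with "mtx" (3x3 intrinsics, pixels), "R" (3x3) and "t" (3): a world point X has camera coordinates R X + t; the wrist camera has in their place "mount" (4x4, takes a point from camera to tool coordinates, whose origin is the TCP and whose axes are the flange's). Camera axes: x right, y down, z forward; pixel columns grow to the right and rows downward; lengths in m; the calibration is good to about 2 mm. A picture is of the moment at which its call begins: read the wrist's pose just before it. camera_info takes no time and is no camera call.
A pose or a line that the arm cannot do raises IKError and nothing moves.
- sign_off(): hands the job in; it is judged then, once.
Trained networks look in the newest picture that a camera, given by its name, has taken for a name from the list of things; names that differ only in an ending like _2 or _b are one class to them, and where a whole thing is asked for, a point or a joint stands for the part that bears it (a point fixed in the world has none). Each returns a list of dicts, best first, with "score" (0 to 1); they miss things now and then, are a little off and sometimes report something else, mostly with a low value. They report only what shows in the picture. A call takes as long as a camera call. They do not tell look-alikes from the thing itself.
- search_frame(camera, target): "bbox" ([left, top, right, bottom] in pixels, round what is visible of it).
- outline_of(camera, target): "pixels" (384x512 bool, what is visible of it) and "bbox" ([left, top, right, bottom] in pixels, round what is visible of it).
Readings, each from a call of its own:
- current_time(): time.
- current_joint_positions(): joint angles.
- current_joint_vel(): joint speeds.
- current_tau(): joint torques, N m.
- current_position(): TCP position.
- current_tool_rot(): TCP orientation.
- current_force(): force on the tool from outside, world axes, zero at the start.
- current_wrist_torque(): the same for the moment, N m.
- current_grip_width(): opening from 0.0 (shut) to 1.0 (fully open).
- current_grasp_force(): force on a finger pad.
Only numpy, scipy, OpenCV 4.12 (cv2) and the standard library are available. Lean on these libraries where they do the work, as an engineer would, in place of code of your own. Each camera call takes 0.05 s, during which the arm holds its last target. There are 200 camera calls.

## Working session

There is one attempt and no reset: what is moved stays moved. The work goes in short steps, each a Python script; the robot and the scene stay as the last script left them, time stands still between calls to the robot, and variables do not carry over. Pictures are saved under pics/ and viewed, at most 10 in all, crops included, and the job is handed in when it is done.

```bash
mkdir -p pics
python3 - <<'E'
from workcell import *
import cv2,numpy as np
a=get_image("scene");b=get_image("side")
cv2.imwrite("pics/a.png",cv2.resize(a,(800,600)));cv2.imwrite("pics/b.png",cv2.resize(b,(800,600)))
for c in("scene","side"):
    i=camera_info(c);print(c,i["mtx"].tolist(),(-i["R"].T@i["t"]).round(3),i["R"].round(2).tolist())
    for t in("sleeve_b","tray","controller","stud","terminal0","jar"):
        print(t,[(np.round(d["bbox"]).tolist(),round(d["score"],2)) for d in search_frame(c,t)][:9])
print(camera_info("wrist"),tcp_to_grasp,current_time(),current_tool_rot())
E
```

```text
scene [[371.23775255689003, 0.0, 251.98382651891615], [0.0, 371.23775255689003, 189.30315840967828], [0.0, 0.0, 1.0]] [1.374 0.107 0.596] [[-0.07, 1.0, 0.01], [0.54, 0.04, -0.84], [-0.84, -0.05, -0.54]]
sleeve_b [([309.0, 187.0, 322.0, 208.0], 0.77), ([299.0, 171.0, 309.0, 188.0], 0.55), ([366.0, 214.0, 385.0, 237.0], 0.51), ([364.0, 198.0, 383.0, 214.0], 0.5), ([317.0, 206.0, 334.0, 225.0], 0.49)]
tray [([284.0, 177.0, 354.0, 235.0], 0.92)]
controller [([298.0, 173.0, 312.0, 190.0], 0.69), ([113.0, 149.0, 235.0, 238.0], 0.63)]
stud []
terminal0 [([168.0, 165.0, 180.0, 186.0], 0.68), ([160.0, 157.0, 171.0, 173.0], 0.53), ([154.0, 175.0, 166.0, 196.0], 0.51), ([140.0, 167.0, 156.0, 187.0], 0.49), ([306.0, 188.0, 323.0, 210.0], 0.31)]
jar [([241.0, 199.0, 262.0, 231.0], 0.87)]
side [[436.80251912295796, 0.0, 249.093223903985], [0.0, 436.80251912295796, 189.33634374412088], [0.0, 0.0, 1.0]] [ 0.18  -0.343  0.785] [[0.67, -0.75, -0.01], [-0.58, -0.51, -0.63], [0.46, 0.43, -0.78]]
sleeve_b [([150.0, 123.0, 165.0, 147.0], 0.8), ([171.0, 158.0, 188.0, 177.0], 0.76), ([120.0, 143.0, 140.0, 1
[... 470 characters left out ...]
.0, 309.0, 310.0, 337.0], 0.71), ([285.0, 277.0, 307.0, 305.0], 0.65)]
jar [([244.0, 178.0, 264.0, 212.0], 0.65)]
{'mtx': array([[265.06765729,   0.        , 258.54318423],
       [  0.        , 265.06765729, 193.09294791],
       [  0.        ,   0.        ,   1.        ]]), 'mount': array([[-4.73424826e-05, -9.58872380e-01, -2.83837553e-01,
         7.33157660e-02],
       [ 9.99999931e-01, -1.49747967e-04,  3.39090824e-04,
        -1.67849746e-03],
       [-3.67648922e-04, -2.83837518e-01,  9.58872321e-01,
        -1.68035727e-01],
       [ 0.00000000e+00,  0.00000000e+00,  0.00000000e+00,
         1.00000000e+00]])} 0.0187 0.7 [2.04327638e-05 7.07107229e-01 7.07106332e-01 2.31446066e-05]
```

View pics/a.png

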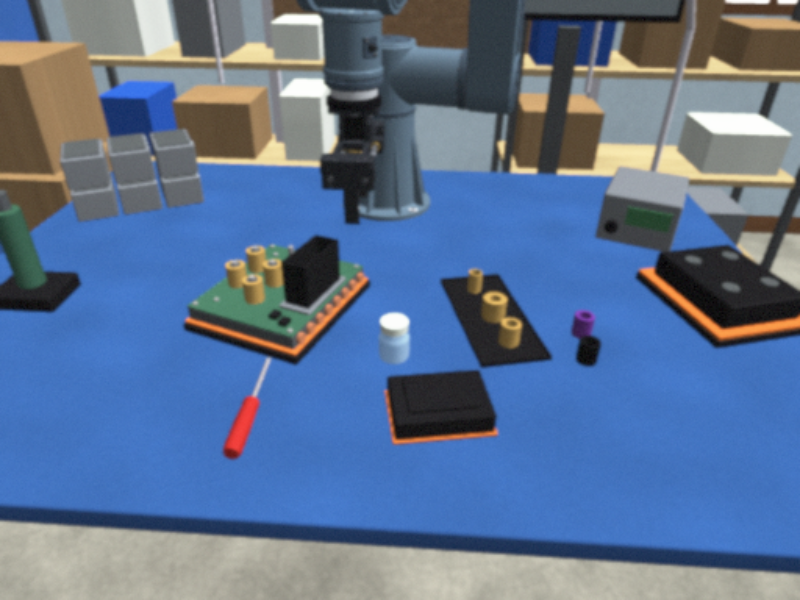

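View pics/b.png

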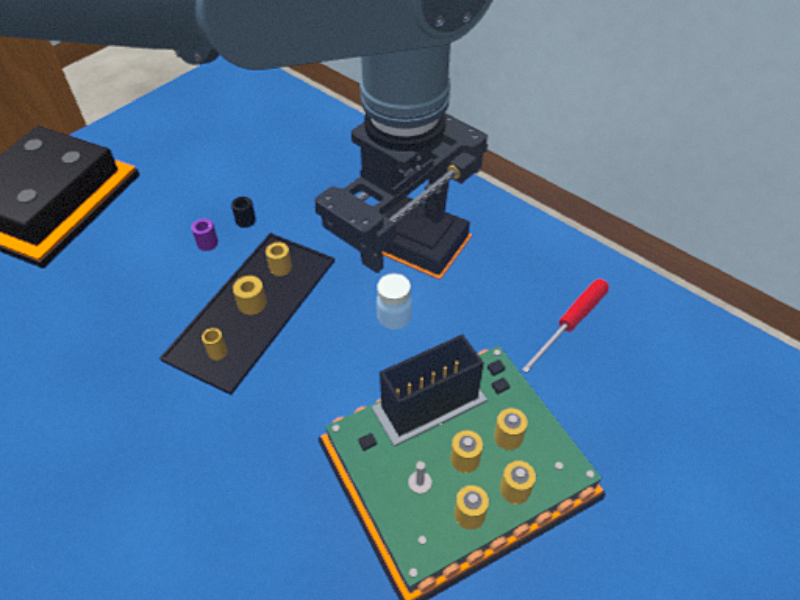

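Both views agree: in the tray, the thin sleeve is nearest the robot, the thick one is in the middle and the medium one (sleeve_b) is farthest. It sits at scene (510,332) and side (278,258) in the scaled pictures. The bare stud is at side (420,478), the end of the row beside the shroud that is nearest the robot; the purple and black look-alikes are outside the tray. Next I triangulate roughly.

```bash
cat > h.py <<'E'
from workcell import *
import cv2,numpy as np
from scipy.spatial.transform import Rotation as Ro
def q2R(q): return Ro.from_quat([q[1],q[2],q[3],q[0]]).as_matrix()
def down(yaw): # tool z down, tool y axis at world angle yaw
    y=np.array([np.cos(yaw),np.sin(yaw),0]);z=np.array([0,0,-1.]);x=np.cross(y,z)
    q=Ro.from_matrix(np.c_[x,y,z]).as_quat();return [q[3],q[0],q[1],q[2]]
def cam(n):
    i=camera_info(n)
    if n!="wrist": return i["mtx"],i["R"],i["t"]
    T=np.eye(4);T[:3,:3]=q2R(current_tool_rot());T[:3,3]=current_position()
    W=np.linalg.inv(T@i["mount"]);return i["mtx"],W[:3,:3],W[:3,3]
def ray(c,uv):
    K,R,t=c;d=R.T@np.linalg.solve(K,[*uv,1]);return -R.T@t,d/np.linalg.norm(d)
def tri(obs):
    A=np.zeros((3,3));b=np.zeros(3);rs=[ray(*o) for o in obs]
    for o,d in rs: M=np.eye(3)-np.outer(d,d);A+=M;b+=M@o
    p=np.linalg.solve(A,b);return p,[round(float(np.linalg.norm((np.eye(3)-np.outer(d,d))@(p-o))),4) for o,d in rs]
def proj(c,X):
    K,R,t=c;p=K@(R@np.asarray(X,float)+t);return p[:2]/p[2]
def onz(c,uv,z):
    o,d=ray(c,uv);return o+d*(z-o[2])/d[2]
E
python3 - <<'E'
from h import *
s,d=cam("scene"),cam("side")
P=lambda *u:np.array(u)*.64
for n,a,b in[("b",(511,332),(278.5,258)),("c",(494.5,306),(249,295)),("a",(475,280),(214.5,343.5)),("jar",(395,338),(394,302)),
 ("Ttop1",None,(466,441)),("Ttop2",None,(511,418)),("T3",None,(472,496)),("T4",None,(519,471)),("stud",None,(420.5,464)),]:
    if a: print(n,tri([(s,P(*a)),(d,P(*b))]))
    else: print(n,onz(d,P(*b),.096))
E
```

```text
b (array([0.57954035, 0.2529219 , 0.02487177]), [0.0017, 0.0017])
c (array([0.50260754, 0.23157703, 0.02483817]), [0.0017, 0.0017])
a (array([0.41505265, 0.20153754, 0.02503032]), [0.0015, 0.0015])
jar (array([0.62455299, 0.06099622, 0.03464784]), [0.0024, 0.0024])
Ttop1 [ 0.4935775  -0.16497272  0.096     ]
Ttop2 [ 0.54991986 -0.18559558  0.096     ]
T3 [ 0.4475082  -0.20854561  0.096     ]
T4 [ 0.50310616 -0.22928137  0.096     ]
stud [ 0.43934277 -0.14484659  0.096     ]
```

Run:
```python
from h import *
q=down(np.radians(-73))
S=np.array([.439,-.145]);B=np.array([.580,.253])
for k,(c,z,off) in enumerate([(S,.20,(0,0)),(S,.20,(.06,-.05)),(B,.19,(.03,-.05)),(B,.13,(0,0))]):
    p=[c[0]+off[0],c[1]+off[1],z]
    reach(p,q)
    C=cam("wrist");im=get_image("wrist");cv2.imwrite(f"pics/w{k}.png",im);np.savez(f"w{k}.npz",K=C[0],R=C[1],t=C[2])
    for t in(("stud","terminal0") if k<2 else ("sleeve_b",)):
        for o in outline_of("wrist",t)[:6]: print(k,t,np.round(o["bbox"]).tolist(),round(o["score"],2))
    print(proj(C,[*S,.096] if k<2 else [*B,.044]),current_time(),current_position(),np.round(current_joint_positions(),2))
m=np.vstack([np.hstack([cv2.imread(f"pics/w{2*i+j}.png") for j in(0,1)]) for i in(0,1)])
cv2.imwrite("pics/m.png",cv2.resize(m,(800,600)))
```

```text
0 stud [247.0, 168.0, 266.0, 194.0] 0.88
0 terminal0 [328.0, 136.0, 369.0, 169.0] 0.68
0 terminal0 [305.0, 77.0, 346.0, 112.0] 0.67
0 terminal0 [276.0, 123.0, 308.0, 161.0] 0.65
0 terminal0 [296.0, 177.0, 329.0, 210.0] 0.57
[258.86322831 185.54857049] 1.7167 [ 0.4398061  -0.14449775  0.20024381] [-0.57 -0.06  1.9   0.    1.3   0.7 ]
1 stud [194.0, 203.0, 215.0, 232.0] 0.98
1 terminal0 [241.0, 209.0, 270.0, 247.0] 0.8
1 terminal0 [214.0, 160.0, 247.0, 201.0] 0.77
1 terminal0 [245.0, 121.0, 282.0, 154.0] 0.75
1 terminal0 [271.0, 170.0, 304.0, 210.0] 0.68
[200.07776035 223.08397115] 2.275 [ 0.49851054 -0.19389633  0.1996668 ] [-0.59  0.11  1.73  0.    1.31  0.68]
2 sleeve_b [198.0, 174.0, 230.0, 204.0] 0.9
2 sleeve_b [91.0, 173.0, 133.0, 206.0] 0.7
2 sleeve_b [211.0, 304.0, 228.0, 317.0] 0.64
2 sleeve_b [103.0, 123.0, 144.0, 148.0] 0.57
2 sleeve_b [198.0, 224.0, 232.0, 264.0] 0.56
[211.90195911 187.4324745 ] 3.9 [0.61035837 0.20154172 0.19015724] [ 0.13  0.35  1.45 -0.    1.34  1.41]
3 sleeve_b [243.0, 172.0, 276.0, 209.0] 0.97
3 sleeve_b [109.0, 174.0, 155.0, 210.0] 0.93
3 sleeve_b [238.0, 231.0, 276.0, 277.0] 0.85
3 sleeve_b [251.0, 307.0, 271.0, 337.0] 0.81
3 sleeve_b [125.0, 104.0, 173.0, 139.0] 0.6
[258.98546244 189.10183786] 4.425 [0.58161136 0.25226924 0.13145237] [ 0.22  0.39  1.53 -0.    1.22  1.5 ]
```

View pics/m.png

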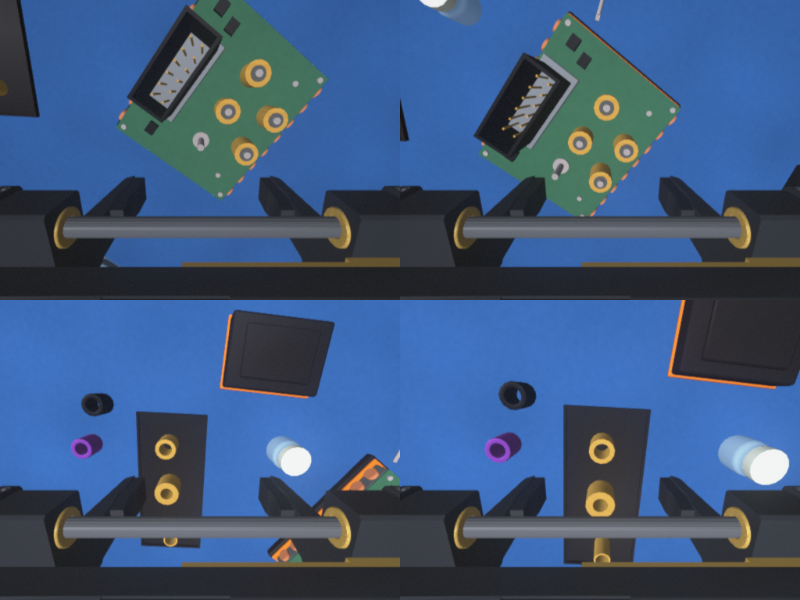

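The wrist pictures show the stud at about (256,180) in w0 and (204,215) in w1, and sleeve_b at (213,189) in w2 and (259,190) in w3. These match the projected estimates to a few pixels. I zoom in for exact tip and rim centres.

Run:
```python
import cv2,numpy as np
c=[(0,256,182),(1,204,217),(2,213,189),(3,259,190)]
T=[]
for k,u,v in c:
    im=cv2.imread(f"pics/w{k}.png")[v-24:v+24,u-32:u+32]
    T.append(cv2.resize(im,(400,300),interpolation=cv2.INTER_NEAREST)) #6.25x
cv2.imwrite("pics/z.png",np.vstack([np.hstack(T[:2]),np.hstack(T[2:])]))
```

```text
(no output)
```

View pics/z.png

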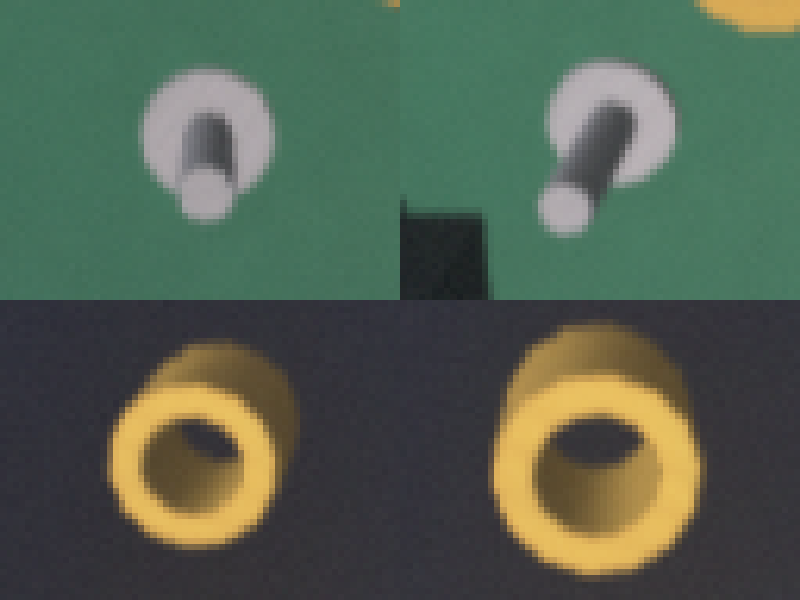

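Run:
```python
from h import *
C=[tuple(np.load(f"w{k}.npz")[x] for x in"KRt") for k in range(4)]
s,d=cam("scene"),cam("side");P=lambda *u:np.array(u)*.64
print("tip",tri([(C[0],(256.54,188.46)),(C[1],(198.06,225.94))]), onz(C[0],(256.54,188.46),.096),onz(C[1],(198.06,225.94),.096),onz(d,P(420.5,462),.096))
print("foot",tri([(C[0],(256.7,178.94)),(C[1],(205.58,212.18))]),onz(C[0],(256.7,178.94),.051),onz(C[1],(205.58,212.18),.051))
print("B",tri([(C[2],(211.14,190.98)),(C[3],(258.34,193.5))]),onz(C[2],(211.14,190.98),.044),onz(C[3],(258.34,193.5),.044))
print(current_position(),current_time(),current_tool_rot())
```

```text
tip (array([ 0.43522125, -0.14362558,  0.09629324]), [0.0001, 0.0001]) [ 0.43520441 -0.14357747  0.096     ] [ 0.43501185 -0.14365977  0.096     ] [ 0.44112497 -0.14334427  0.096     ]
foot (array([ 0.43527925, -0.14356519,  0.0531519 ]), [0.0002, 0.0002]) [ 0.43491075 -0.14355675  0.051     ] [ 0.43423733 -0.14350219  0.051     ]
B (array([0.57627221, 0.2525278 , 0.04686183]), [0.0, 0.0]) [0.5753248  0.25279541 0.044     ] [0.57545929 0.25227996 0.044     ]
[0.58161136 0.25226924 0.13145237] 4.425 [1.01357814e-04 9.89084383e-01 1.47344033e-01 1.34464333e-03]
```

Run:
```python
from h import *
q=down(np.radians(-73))
move_linear([.5765,.2527,.10],q);move_linear([.5765,.2527,.016],q,vel=.08);dwell(.2)
print(current_position(),current_force())
grasp(25);dwell(.2)
print(current_grip_width()*88,current_grasp_force(),current_position(),current_force())
move_linear([.5765,.2527,.12],vel=.1);dwell(.2)
print(current_grip_width()*88,current_grasp_force(),current_position(),current_force(),current_time())
w=get_image("wrist");s=get_image("side");
cv2.imwrite("pics/g.png",np.hstack([cv2.resize(w[150:384,140:380],(400,390)),cv2.resize(s[40:240,100:305],(400,390))]))
```

```text
[0.5769175  0.25278892 0.01661668] [-0.37877218 -0.46713355  0.36084513]
32.3588834780598 25.000424114987254 [0.57658981 0.25258972 0.01601723] [ 0.12388244 -0.73192744 -0.33997654]
32.47379896579214 24.998390106484294 [0.57609561 0.25258107 0.11921377] [-0.22654154 -0.08680087 -1.66351058] 8.6583
```

View pics/g.png

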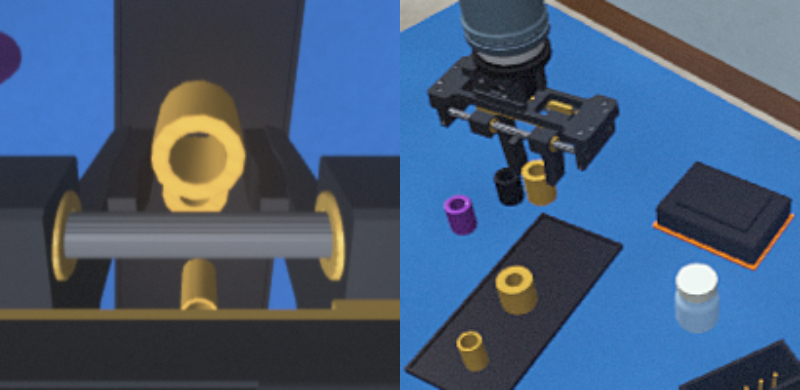

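The sleeve is held (opening ~33 mm, about 2 N of weight). Its top rim is at wrist pixel (259,244), upright and between the pads. I compute its offset in the tool and carry it over.

Run:
```python
from h import *
q=down(np.radians(-73))
C=cam("wrist");p=np.array(current_position())
r=onz(C,(259.4-.3,244-.3),p[2]+.028);off=(r-p)[:2];R=q2R(current_tool_rot());print("offset world",off,"tool",R.T@(r-p))
tip=np.array([.4351,-.1436])
t=tip-off;print(t)
move_linear([.5765,.2527,.21],q);move_linear([*t,.21],q,vel=.2);move_linear([*t,.130],q,vel=.08);dwell(.5)
print(current_position(),current_grip_width()*88,current_force(),current_time())
w=get_image("wrist");s=get_image("side");a=get_image("scene")
C=cam("wrist");np.savez("w9.npz",K=C[0],R=C[1],t=C[2])
for n,i in zip("wsa",(w,s,a)):cv2.imwrite(f"pics/h_{n}.png",i)
print("side tip",proj(cam("side"),[*tip,.096]),"scene",proj(cam("scene"),[*tip,.096]))
cv2.imwrite("pics/h.png",np.hstack([cv2.resize(s[240:360,210:290],(400,600),interpolation=2),cv2.resize(a[90:210,110:190],(400,600),interpolation=2)]))
```

```text
offset world [-6.08960232e-04  8.25304435e-05] tool [-0.00057936 -0.00025894 -0.02799955]
[ 0.43570896 -0.14368253]
[ 0.4357243  -0.14368493  0.13004582] 32.56231453124105 [-0.4392008   0.29268156 -2.12193082] 13.4083
side tip [266.93501902 298.25921883] scene [185.80125624 157.00206514]
```

View pics/h.png

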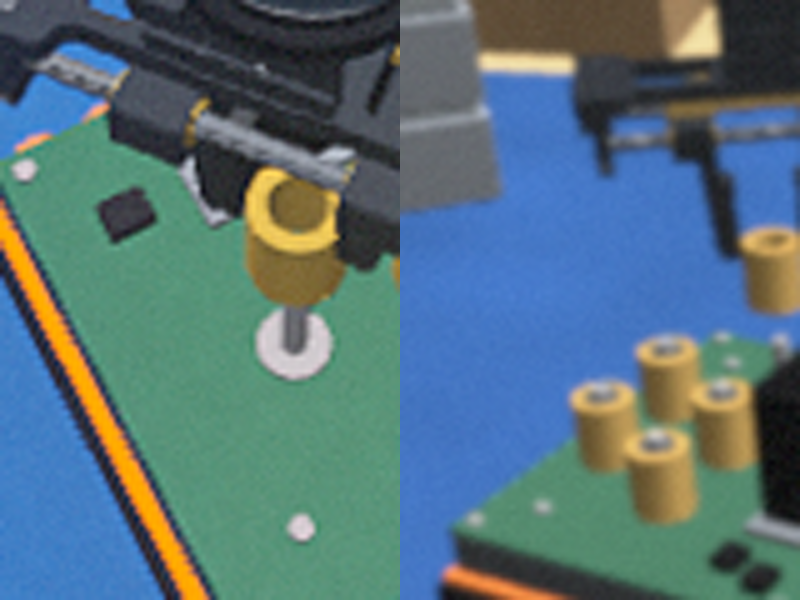

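The side crop shows the sleeve above the stud with their centrelines agreeing to about a pixel (x≈295 in the crop). The scene crop cut the sleeve off, so I take a wider one plus the wrist view.

Run:
```python
from h import *
a=cv2.imread("pics/h_a.png");w=cv2.imread("pics/h_w.png")
cv2.imwrite("pics/i.png",np.hstack([cv2.resize(a[115:175,166:206],(400,600),interpolation=2),cv2.resize(w[150:270,218:298],(400,600),interpolation=2)]))
S=cam("side");A=cam("scene")
z0=.130-.012
for nm,c,(u0,v0,k) in(("side",S,(210,240,5)),("scene",A,(166,115,10))):
    for n,X in(("foot",[.4351,-.1436,.052]),("tip",[.4351,-.1436,.096]),("sl bot",[.4351,-.1436,z0]),("sl top",[.4351,-.1436,z0+.04])):
        u=proj(c,X);print(nm,n,((u-[u0,v0]+.5)*k).round(1))
```

```text
side foot [284.9 348.2]
side tip [287.2 293.8]
side sl bot [288.4 264.7]
side sl top [290.8 208. ]
scene foot [216.1 557.6]
scene tip [203. 425.]
scene sl bot [196.2 356.5]
scene sl top [183.5 227.9]
```

View pics/i.png

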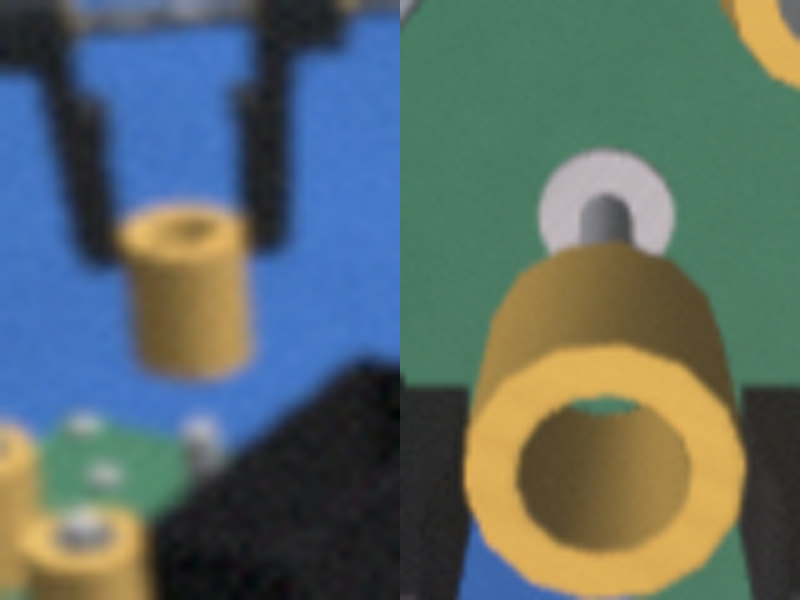

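```bash
cat > fit.py <<'E'
from h import *
from scipy.optimize import minimize
def ring(x,y,z,r):
    a=np.linspace(0,2*np.pi,60);return [[x+r*np.cos(t),y+r*np.sin(t),z] for t in a]
def sil(c,pts,sh,win,ss=8):
    u0,v0,u1,v1=win;p=np.array([proj(c,X) for X in pts])+sh
    h=cv2.convexHull(((p-[u0,v0]+.5)*ss*16-8).astype(np.int32))
    m=np.zeros(((v1-v0)*ss,(u1-u0)*ss),np.float32);cv2.fillConvexPoly(m,h,1.,shift=4)
    return cv2.GaussianBlur(cv2.resize(m,(u1-u0,v1-v0),interpolation=cv2.INTER_AREA),(0,0),.6)
def fit(c,pts,soft,win,w):
    f=lambda s:float((w*(sil(c,pts,s,win)-soft)**2).sum())
    b=min(((f((a,e)),(a,e)) for a in np.arange(-3,3.1,.5) for e in np.arange(-3,3.1,.5)))[1]
    r=minimize(f,b,method="Nelder-Mead",options=dict(initial_simplex=[b,(b[0]+.4,b[1]),(b[0],b[1]+.4)],xatol=.01));return r.x,r.fun
def measure(side,ax,z0,tip):
    S=cam("side");i=side.astype(float)
    win=(250,268,290,306);u0,v0,u1,v1=win;k=i[v0:v1,u0:u1]
    soft=np.clip((k[...,2]-k[...,0])/60,0,1)
    U,V=np.meshgrid(np.arange(u0,u1),np.arange(v0,v1))
    w=((U<276)|(V>294))&(U<282)&(V<303)
    w=w.astype(float)
    r1=fit(S,ring(*ax,z0,.017)+ring(*ax,z0+.04,.017),soft,win,w)
    win=(255,298,285,320);u0,v0,u1,v1=win;k=i[v0:v1,u0:u1]
    g=np.clip((k[...,2]-90)/90,0,1)  # red channel: washer bright, board dark
    U,V=np.meshgrid(np.arange(u0,u1),np.arange(v0,v1))
    w=((V>308)).astype(float)*~((abs(U-269)<3.5)&(V<312))
    r2=fit(S,ring(*tip,.0515,.013),g,win,w)
    print("red vals",k[10,::3,2]);print("sleeve shift",r1,"washer shift",r2)
    return r1[0],r2[0]
E
python3 - <<'E'
from fit import *
tip=(.4351,-.1436);z0=.118
a,b=measure(cv2.imread("pics/h_s.png"),tip,z0,tip)
S=cam("side")
# world xy of each after shift
u=proj(S,[*tip,z0+.02])+a;v=proj(S,[*tip,.0515])+b
print("sleeve",onz(S,u,z0+.02),"washer",onz(S,v,.0515))
E
```

```text
red vals [ 87.  84. 168. 209.  98.  90. 208. 134.  90.  93.]
sleeve shift (array([ 1.63742479, -0.84250417]), np.float64(49.03568516406173)) washer shift (array([ 1.84831543, -0.89625244]), np.float64(1.3645947448691338))
sleeve [ 0.43798361 -0.14462382  0.138     ] washer [ 0.43853974 -0.14496887  0.0515    ]
```

Run:
```python
from fit import *
tip=(.4351,-.1436);z0=.118;S=cam("side")
i=cv2.imread("pics/h_s.png").astype(float);win=(250,268,290,306)
k=i[268:306,250:290];soft=np.clip((k[...,2]-k[...,0])/60,0,1)
P=ring(*tip,z0,.017)+ring(*tip,z0+.04,.017)
m=sil(S,P,(1.64,-.84),win)
for r in range(4,36,3): print(r+268," ".join(f"{int(9*a)}{int(9*b)}" for a,b in zip(soft[r,5:34],m[r,5:34])))
U,V=np.meshgrid(np.arange(250,290),np.arange(268,306))
for name,w in(("left",(U<266)&(V>276)),("left+bot",((U<266)&(V>276))|((V>294)&(V<303)&(U<281))),("low",(V>293)&(V<303)&(U<281))):
    print(name,fit(S,P,soft,win,w.astype(float)))
```

```text
272 00 00 00 00 00 00 00 00 02 05 07 08 08 08 08 08 08 08 07 06 03 01 00 00 00 40 10 00 00
275 00 00 00 00 00 63 97 98 98 98 98 99 99 99 19 09 09 09 08 08 08 08 08 25 71 00 00 00 00
278 00 00 00 01 95 98 98 98 99 99 99 99 99 99 99 99 99 99 99 99 99 98 58 08 07 03 00 00 00
281 00 00 00 01 97 98 98 99 99 79 99 99 99 99 99 99 99 99 99 99 99 99 98 08 08 05 00 00 00
284 00 00 00 01 97 98 98 99 99 99 99 99 99 99 99 99 99 99 99 99 99 99 38 08 08 03 00 00 00
287 00 00 00 01 97 98 98 99 99 99 99 99 99 99 99 99 99 99 99 99 99 99 98 08 07 02 00 00 00
290 00 00 00 01 97 98 98 99 99 99 99 99 99 99 99 99 99 99 99 99 99 98 28 08 06 01 00 00 00
293 00 00 00 01 76 98 98 98 99 99 99 99 99 99 99 99 99 99 99 99 99 98 98 78 05 00 00 00 00
296 00 00 00 00 01 06 98 98 98 98 99 99 99 99 99 99 99 99 99 98 98 98 88 05 01 00 00 00 00
299 00 00 00 00 00 00 00 03 46 98 98 98 98 98 98 98 98 98 98 98 76 03 00 00 00 00 00 00 00
302 00 00 00 00 00 00 00 00 00 00 00 00 00 01 01 01 00 00 00 00 00 00 00 00 00 00 00 00 00
left (array([ 1.68548088, -1.45920792]), np.float64(1.8913897175668666))
left+bot (array([ 1.67446899, -1.44764404]), np.float64(3.0274125980821376))
low (array([ 1.68580446, -1.46659565]), np.float64(1.9144210998379958))
```

Checked in the same side picture, sleeve and stud are within about 1 mm of each other (radial clearance is 5 mm). I make the small correction, lower to about 1 cm above the tip, check and hand in.

Run:
```python
from fit import *
move_linear([.4354,-.1441,.1177],vel=.03);dwell(.8)
p=current_position();print(p,current_grip_width()*88,current_grasp_force(),current_force(),np.abs(current_joint_vel()).max(),current_time())
s=get_image("side");a=get_image("scene")
z0=p[2]-.012;tip=(.4351,-.1436);S=cam("side");U,V=np.meshgrid(np.arange(250,290),np.arange(268,316))
k=s[268:316,250:290].astype(float);soft=np.clip((k[...,2]-k[...,0])/60,0,1)
print(fit(S,ring(*tip,z0,.017)+ring(*tip,z0+.04,.017),soft,(250,268,290,316),((U<266)&(V>283)&(V<308)).astype(float)))
cv2.imwrite("pics/f.png",np.hstack([cv2.resize(s[260:340,240:293],(400,600),interpolation=2),cv2.resize(a[115:175,166:206],(400,600),interpolation=2)]))
```

```text
[ 0.43540117 -0.14408196  0.11771636] 32.77302696676973 24.998272424563766 [ 0.25568093 -0.73084489 -1.43062621] 0.0017969663034095582 14.9167
(array([ 1.68733602, -1.33039339]), np.float64(1.583274216117578))
```

View pics/f.png

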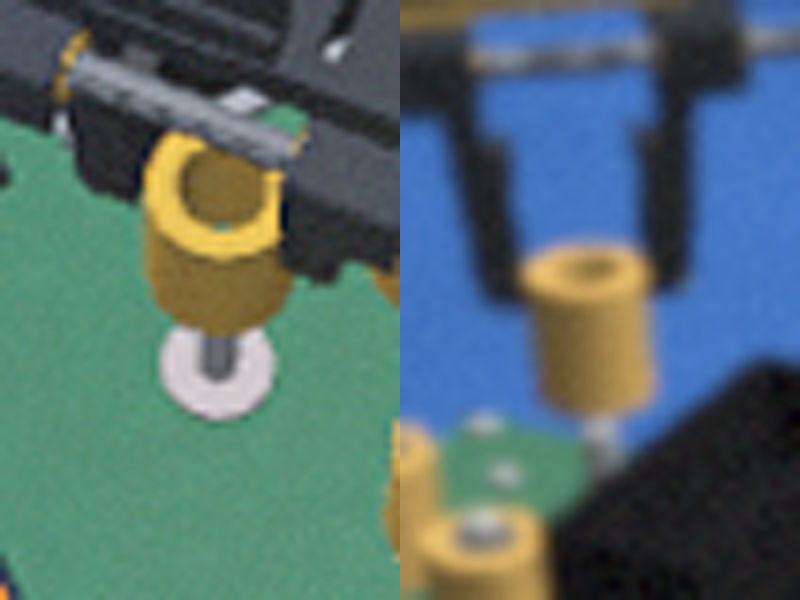

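Both views show the sleeve upright and centred above the stud (side x≈218 for both, scene x≈598 for both), with a gap of about 1 cm and the arm still.

```bash
python3 -c "
from workcell import *
print(sign_off())"
```

```text
the job is handed in; nothing more can be done
None
```

I handed the job in with sleeve_b held upright and still, centred to about 1 mm over the bare stud by the side view, and its underside about 1 cm above the tip; I saw no contact with the controller.

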